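Clear the desk stand and put the glue stick away

TASK

Put the glue stick away upright in the end bay of the blue desk stand (the 36 mm wide bay at one end). Things are in the way: first lift the pale oval tube off the stand and lay it flat on the desk, not touching the stand, then move the yellow note pad from the end bay into either of the two narrow slots at the other end, standing on the slot's floor. Leave the white carton and the jar on it upright where they are.

Things in the scene. Friction and masses are not known exactly. Their poses are not given: they have to be found in the camera images.
- stand: Blue desk stand 87 (x) x 150 (y) mm, fixed. Origin: underside centre, z up. Front wall x=-42..-39, 100 mm high; back wall x=41..44, 110 high; floor 4 mm thick. Cross walls at y=-75..-72 and 72..75 (70 high), -53..-51 (74 high), -32..-30 (66), 34..36 (60). So from -y to +y: two narrow slots (19 wide), middle bay (62), end bay (36). Turned up to 0.4 rad.
- slot_outer (a point): Centre of the floor of the outermost narrow slot of the stand (19 mm wide in the stand's y, 80 mm long in its x, walls 70 and 74 mm high).
- slot_inner (a point): Centre of the floor of the other narrow slot (19 mm wide, 80 mm long, walls 74 and 66 mm high).
- end_bay (a point): Centre of the floor of the end bay (36 mm wide in the stand's y, 80 mm long in its x, side walls 60 and 70 mm high) where the glue stick belongs.
- tube: Pale grey-white oval plastic tube, 205 (x) x 38 (y) x 24 (z) mm, loose, lying across the tops of the stand's front and back walls, over the middle bay and in the way of a gripper at the end bay, tilted by about 0.13 rad. Origin: centre of its underside; x along its length, z up.
- notes: Pad of yellow notes, 12 (x, thickness) x 32 (y) x 93 (z) mm, loose, standing upright in the end bay of the stand. Origin: centre of its underside; z up.
- glue: Glue stick, red cap, yellow and white body, 27 mm diameter, 92 mm high, loose, standing upright on the desk close to the long side of the white carton that faces the robot. Origin: centre of its underside; z up.
- carton: White carton, 91 (x) x 121 (y) x 63 (z) mm, loose, standing on the desk; bystander. Origin: centre of its underside; z up.
- jar: Little amber jar with white lid, 45 mm diameter, 52 mm high, loose, standing on the white carton; bystander. Origin: centre of its underside; z up.
- desk_patch (a point): Centre of a patch of desk that is always free, 90 (x) x 230 (y) mm, where the tube can be laid along y. Nearer the robot lie a box (35 mm high) and a mug (96 mm), to its right papers (a pile about 45 mm high).
Things that resemble listed ones, but are neither listed nor needed, are in the scene too. What is meant by the notes is not black or grey, and is the smaller of those in its own colour.

How it is judged:
By the outcome, as a careful person would: the job done as asked, in the order asked, and still so for the second after the job is handed in, with the robot touching nothing.
It also fails if it takes over 72 s, if anything falls off the work surface, if the arm or the gripper's body presses on something with over 40 N, if the wrist force passes 120 N, or if a joint passes its speed limit or range.

ROBOT

A 6-joint arm with a two-finger parallel gripper is mounted at the origin on the work surface; the furniture and walls round the work are solid. World frame = base frame: x ahead of the robot, y to its left, z up, the work surface at z = 0. Lengths are in mm, angles in rad, forces in N, time in s.
With the tool pointing down it reaches from about 400 to 825 mm from the base axis. Payload 7 kg.
Tool frame: the origin (TCP) lies at the very end of the fingers, on their centre line; the grasp point (between the pads) lies 19 mm behind it; z points along the fingers, y is the direction in which the jaws open and shut (so a half turn about z gives the same grasp; the last joint's range is limited). The gripper opens to 88 mm and grips with 3 to 60 N. Pads are 19 mm wide; open, the fingers measure 130 mm over their backs; the gripper's body (78 mm by 193 mm) begins 47 mm behind the grasp point.
Start: joints at [1.484, 0.359, 0.012, 0, -1.224, -0.288], TCP at [247.115, 628.116, 200.061] pointing down, gripper open.
Joint ranges: [-3.07, 3.07], [-1.43, 2.12], [-1.02, 1.25], [-3.03, 1.67], [-3.05, -0], [-3.03, 3.03]. Speed limits (rad/s): [2.39, 2.39, 3.01, 3.14, 3.14, 3.14].

INTERFACE

Orientations are given as a unit quaternion [x, y, z, w].
In Python, from plant import bot gives the robot as it stands. Calls block until the motion is done:
- bot.move_ptp(position, orientation): joint-space move of the TCP to a pose.
- bot.line_to(position, velocity=150, ori=None): straight line of the TCP; ori=None keeps the orientation; velocity is the mean speed in mm/s.
- bot.move_joints(angles): joint-space move.
- bot.move_gripper(opening, force=None): finger opening in mm; force is the grip in N (None keeps the last); returns when the fingers have stopped.
- bot.pause(seconds).
- bot.solve_ik(position, orientation): joint angles nearest the present ones, or None.
- bot.read_state(): the state.
- bot.camera(name): name is "scene" or "top"; returns the picture (480x640x3 uint8, red, green, blue); there is no depth.
- bot.get_calibration(name): a dict with "fx", "fy", "cx", "cy" (pixels), "view" (4x4, takes a point from world to camera coordinates). Camera axes: x right, y up, looking along -z (the intrinsics and any distortion apply to the point x, -y, -z); pixel columns grow to the right and rows downward; lengths in mm; the calibration is good to about 2 mm. A picture is of the moment at which its call begins. get_calibration takes no time and is no camera call.
A pose or a line that the arm cannot do raises bot.Unreachable and nothing moves.
- bot.close_job(): hands the job in, once; it reports no verdict.
The state is a dict: "t": time; "joint_pos": joint angles; "qvel": joint speeds; "tau": joint torques, N m; "tcp_pos": TCP position; "eef_rot": TCP orientation; "contact_force": force on the tool from outside, world axes, zero at the start; "moment": the same for the moment, N m; "width": finger opening in mm.
Only numpy, scipy, OpenCV 4.12 (cv2) and the standard library are available. Lean on these libraries where they do the work, as an engineer would, in place of code of your own. Each camera call takes 0.05 s, during which the arm holds its last target. There are 200 camera calls.

## Working session

There is one attempt and no reset: what is moved stays moved. The work goes in short steps, each a Python script; the robot and the scene stay as the last script left them, time stands still between calls to the robot, and variables do not carry over. Pictures are saved under pics/ and viewed, and the job is handed in when it is done.

```bash
ls; mkdir -p pics; python3 - <<'E'
from plant import bot
import cv2
for n in("scene","top"):
    cv2.imwrite(f"pics/{n}0.png",bot.camera(n)[:,:,::-1]); print(bot.get_calibration(n))
print(bot.read_state())
E
```

```text
pics
{'fx': 460.24317676679425, 'fy': 460.24317676679425, 'cx': 324.35845072232473, 'cy': 242.44183002524974, 'view': array([[-7.79124604e-01, -6.26767515e-01, -1.12841910e-02,
         4.09866311e+02],
       [ 3.84938022e-01, -4.92562499e-01,  7.80515794e-01,
        -2.94437559e+02],
       [-4.94760114e-01,  6.03775345e-01,  6.25034210e-01,
        -6.15196080e+02],
       [ 0.00000000e+00,  0.00000000e+00,  0.00000000e+00,
         1.00000000e+00]])}
{'fx': 582.4686707799386, 'fy': 582.4686707799386, 'cx': 322.01189129460914, 'cy': 239.6708862642082, 'view': array([[ 6.30649908e-03, -9.99901084e-01,  1.25717910e-02,
        -4.03797705e+01],
       [ 9.90360087e-01,  7.98500297e-03,  1.38286435e-01,
        -5.69353493e+02],
       [-1.38373142e-01,  1.15784967e-02,  9.90312482e-01,
        -1.01534589e+03],
       [ 0.00000000e+00,  0.00000000e+00,  0.00000000e+00,
         1.00000000e+00]])}
{'t': 0.1, 'joint_pos': array([ 1.48410327e+00,  3.59311664e-01,  1.11400275e-02, -3.20497600e-04,
       -1.22407898e+00, -2.88093109e-01]), 'qvel': array([ 0.00017446, -0.00021884,  0.00129192, -0.00111768, -0.00028681,
        0.00091574]), 'tau': array([-2.18581285e-03, -5.84163201e+01,  2.93749791e+01,  7.01555282e+00,
        1.01801095e-02, -4.25611256e-05]), 'tcp_pos': array([246.95365267, 627.68931658, 199.21201803]), 'eef_rot': array([ 9.82482800e-01, -1.86351810e-01, -7.68099719e-05,  7.38610204e-04]), 'contact_force': array([ 0.33064218,  0.82408944, -0.10845789]), 'moment': array([ 0.00754598, -0.03188034, -0.02769336]), 'width': 87.42243568425246}
```

View pics/scene0.png

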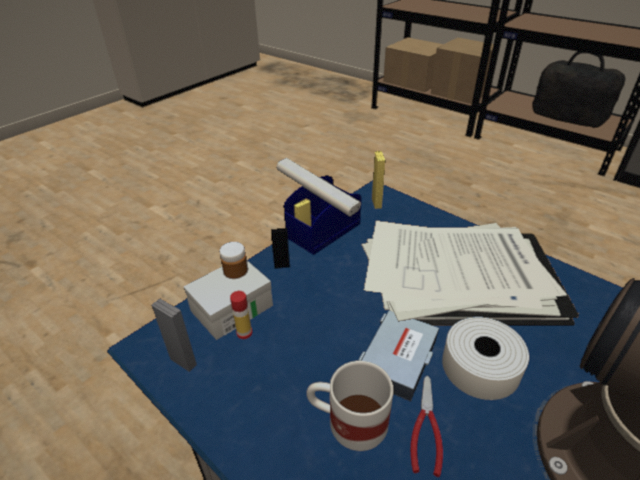

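View pics/top0.png

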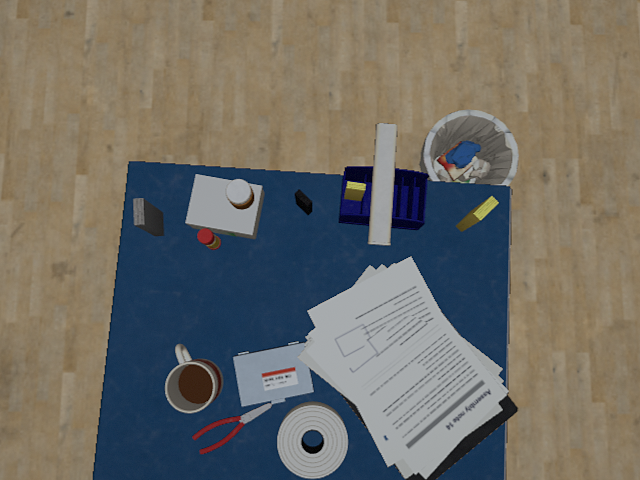

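Scene view: tube across the stand near (318,185), pad in the end bay (302,212), glue (241,315) in front of the carton. Top view: stand spans about (340..427, 165..230), tube (382,183), glue cap (207,238). I'll enlarge these and measure.

```bash
cat > h.py <<'E'
import numpy as np, cv2
from plant import bot
from scipy.spatial.transform import Rotation as R
def ray(n,u,v):
    c=bot.get_calibration(n);V=c["view"];d=np.array([(u-c["cx"])/c["fx"],-(v-c["cy"])/c["fy"],-1.])
    return -V[:3,:3].T@V[:3,3],V[:3,:3].T@d
def onplane(n,u,v,z):
    o,d=ray(n,u,v);return o+d*(z-o[2])/d[2]
def two(p,q):  # p pixel in scene, q pixel in top
    o,d=ray("scene",*p);a,b=ray("top",*q)
    s=np.linalg.lstsq(np.c_[d,-b],a-o,rcond=None)[0];P,Q=o+d*s[0],a+b*s[1]
    return (P+Q)/2,np.linalg.norm(P-Q)
def proj(n,P):
    c=bot.get_calibration(n);p=c["view"][:3,:3]@P+c["view"][:3,3];return c["cx"]+c["fx"]*p[0]/-p[2],c["cy"]-c["fy"]*p[1]/-p[2]
def down(yaw): # tool down, jaw axis (tool y) at angle yaw in world (mod pi)
    q=R.from_matrix(np.c_[[np.sin(yaw),-np.cos(yaw),0],[np.cos(yaw),np.sin(yaw),0],[0,0,-1]])
    # x cross y must be z=-1
    return q.as_quat()
def snap(n,name,box=None,k=1):
    im=bot.camera(n)[:,:,::-1]
    if box: x,y,w,h=box; im=im[y:y+h,x:x+w]
    cv2.imwrite(f"pics/{name}.png",cv2.resize(im,None,fx=k,fy=k,interpolation=cv2.INTER_CUBIC))
E
python3 - <<'E'
from h import *
snap("top","t1",(330,110,110,150),4*1)
snap("top","t1b",(180,160,100,100),5)
snap("scene","s1",(180,140,220,210),2.8)
E
```

```text
(no output)
```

View pics/t1.png

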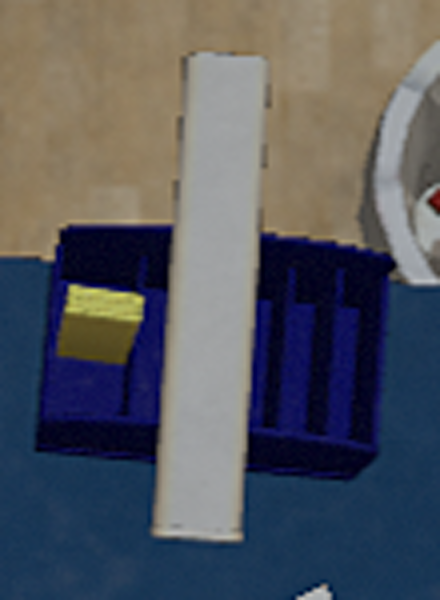

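View pics/t1b.png

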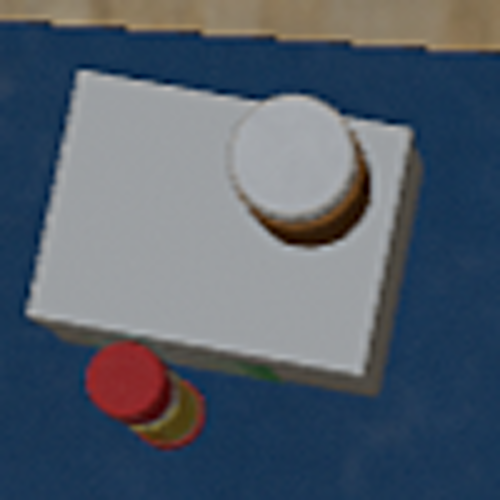

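View pics/s1.png

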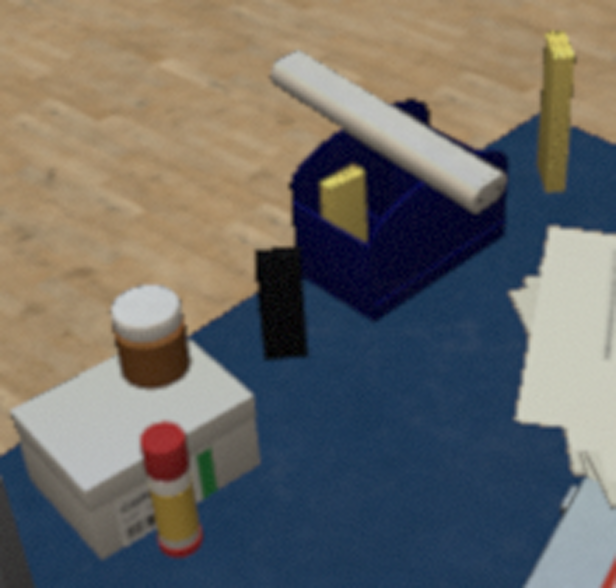

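Enlarged top view: stand front bottom corners ≈ crop (38,450),(355,478), back top corners ≈ (62,228),(392,262). The tube ends are (188..268,55) and (153..243,538). The pad top is (68..145, 285..318), 32 mm side along the stand's y. I'll turn these into positions.

```bash
python3 - <<'E'
from h import *
np.set_printoptions(precision=1,suppress=True)
T=lambda x,y:(330+(x+.5)/4-.5,110+(y+.5)/4-.5)
T2=lambda x,y:(180+(x+.5)/5-.5,160+(y+.5)/5-.5)
S=lambda x,y:(180+(x+.5)/2.8-.5,140+(y+.5)/2.8-.5)
fl,fr=[onplane("top",*T(*p),0) for p in((38,450),(355,478))]
bl,br=[onplane("top",*T(*p),110) for p in((62,228),(393,260))]
tl,tr=[onplane("top",*T(*p),100) for p in((50,418),(378,445))]
for a,b in((fl,fr),(bl,br),(tl,tr)):print(a,b,np.linalg.norm(a-b),np.arctan2(*(b-a)[:2]) )
# stand bottom scene corners
for p in((376,318),(505,235),(303,258)): print("scene z0",onplane("scene",*S(*p),0))
print("far tube end",[onplane("top",*T(*p),z) for p,z in(((188,54),130),((268,57),130),((153,530),102),((243,535),102))])
print("tube2",two(S(290,55),T(228,55)),two(S(488,180),T(198,530)))
print("pad top",np.array([onplane("top",*T(*p),97) for p in((68,285),(145,293),(140,318),(63,310))]))
print("glue cap top",onplane("top",*T2(127,381),92),"base",onplane("top",*T2(168,413),0),onplane("scene",*S(180,546),0), onplane("scene",*S(165,437),92))
print("carton",np.array([onplane("top",*T2(*p),63) for p in((80,70),(412,128),(368,377),(28,315))]))
print("jar",onplane("top",*T2(293,157),115))
print("patch",onplane("top",243,301,24),onplane("top",240,345,20))
E
```

```text
[608.9 -68.9   0. ] [ 596.8 -218.7    0. ] 150.3111316445381 -3.0607107566075067
[687.1 -74.4 110. ] [ 674.3 -216.9  110. ] 143.04487651216124 -3.0522341086717524
[605.8 -69.9 100. ] [ 595.3 -210.9  100. ] 141.42031829779495 -3.066781372031669
scene z0 [612.7 -73.    0. ]
scene z0 [ 597.4 -217.5    0. ]
scene z0 [705.6 -94.1   0. ]
far tube end [array([ 758.4, -127.1,  130. ]), array([ 757.4, -161.2,  130. ]), array([ 557.3, -113.8,  102. ]), array([ 555.5, -152.2,  102. ])]
tube2 (array([ 752.7, -142.9,  143.7]), np.float64(1.5228246346893939)) (array([ 555.7, -131.3,  116.3]), np.float64(0.3764030300543858))
pad top [[ 665.1  -77.7   97. ]
 [ 661.9 -111.2   97. ]
 [ 650.8 -109.    97. ]
 [ 654.   -75.6   97. ]]
glue cap top [567.4 165.4  92. ] base [568.8 167.2   0. ] [568.  169.2   0. ] [568.1 165.7  92. ]
carton [[684.3 191.6  63. ]
 [664.1  72.2  63. ]
 [573.8  85.9  63. ]
 [595.  206.8  63. ]]
jar [641.4 107.4 115. ]
patch [458.7 105.8  24. ] [380.1 109.7  20. ]
```

```bash
cat >> h.py <<'E'
def best(p,q):  # choose half-turn variant with the smaller last joint
    q2=(R.from_quat(q)*R.from_euler('z',np.pi)).as_quat()
    c=[(abs(j[5]),k) for k,j in enumerate([bot.solve_ik(p,q),bot.solve_ik(p,q2)]) if j is not None]
    return (q,q2)[min(c)[1]]
def st(msg=""):
    s=bot.read_state();print(msg,"t%.1f"%s["t"],s["tcp_pos"].round(1),"F",s["contact_force"].round(1),"w%.1f"%s["width"]);return s
E
python3 - <<'E'
from h import *
u=np.array([197,-11.6,25.5]);u/=np.linalg.norm(u)
y=np.cross([0,0,1],u);y/=np.linalg.norm(y);n=np.cross(u,y)
q=R.from_matrix(np.c_[np.cross(y,-n),y,-n]).as_quat()
top=np.array([654.2,-137.1,130]);tcp=top-21*n
q=best(tcp,q)
bot.move_gripper(62,30)
bot.move_ptp(tcp+70*n+[0,0,20],q);st("above")
snap("top","t2",(330,110,110,150),4)
bot.line_to(tcp+25*n,200);bot.line_to(tcp,60);st("at")
snap("scene","s2",(230,100,200,200),3)
E
```

```text
above t3.9 [ 648.1 -136.   198.5] F [-0.4 -0.4 -0.6] w62.2
at t5.0 [ 656.8 -137.3  109. ] F [-0.8  0.5  0.3] w62.0
```

View pics/s2.png

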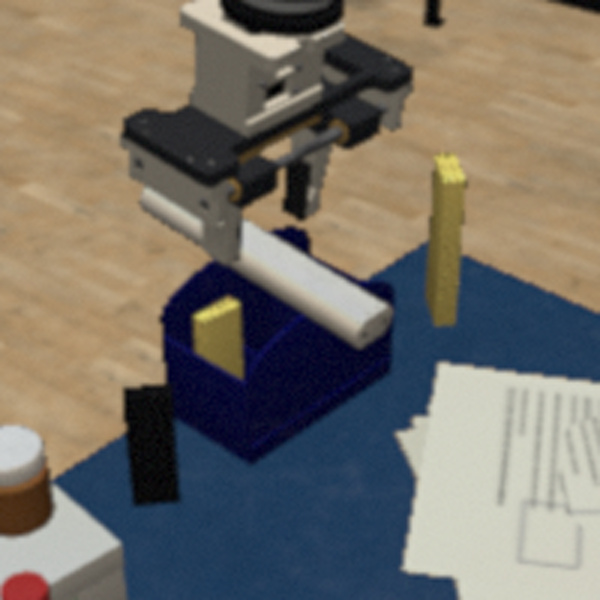

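The fingers straddle the tube at its middle (235,220) with tips near its underside, so I'll grip, lift and lay it down.

```bash
python3 - <<'E'
from h import *
bot.move_gripper(20,30);s=st("grip")
p=s["tcp_pos"]
bot.line_to(p+[0,0,90],120);st("lift")
snap("scene","s3",(230,60,200,200),2)
P=np.array([458,106,130.]);q=best(P,down(0))
bot.move_ptp(P+[0,0,60],q);st()
bot.line_to(P-[0,0,85],150);st("low")
snap("scene","s4",None,1.2)
E
```

```text
grip t6.0 [ 656.9 -137.2  109.2] F [-0.3 -0.3 -0. ] w19.8
lift t6.9 [ 656.3 -137.2  198.2] F [0.2 0.1 0.2] w20.0Traceback (most recent call last):
  File "<stdin>", line 6, in <module>
  File "h.py", line 16, in down
    q=R.from_matrix(np.c_[[np.sin(yaw),-np.cos(yaw),0],[np.cos(yaw),np.sin(yaw),0],[0,0,-1]])
  File "scipy/spatial/transform/_rotation.pyx", line 1143, in scipy.spatial.transform._rotation.Rotation.from_matrix
ValueError: Non-positive determinant (left-handed or null coordinate frame) in rotation matrix 0: [[ 0.  1.  0.]
 [-1.  0.  0.]
 [ 0.  0. -1.]].
```

The grip closed to 19.8 mm, so it missed the 38 mm tube. I'll fix `down` and look at where the tube is.

```bash
sed -i 's/\[np.sin(yaw),-np.cos(yaw),0\]/[-np.sin(yaw),np.cos(yaw),0]/' h.py; python3 -c "
from h import *
print(R.from_quat(down(.3)).as_matrix().round(2))
snap('scene','s5',(230,60,200,200),3);snap('top','t5',(330,110,110,150),4)"
```

```text
[[-0.3   0.96  0.  ]
 [ 0.96  0.3   0.  ]
 [ 0.    0.   -1.  ]]
```

View pics/s5.png

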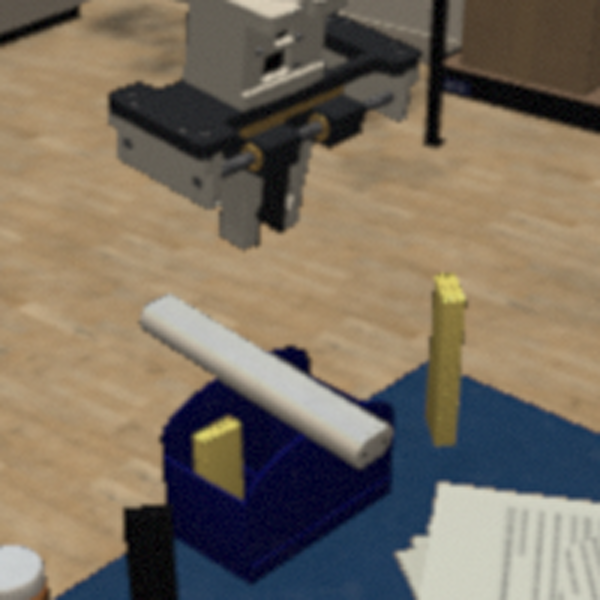

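View pics/t5.png

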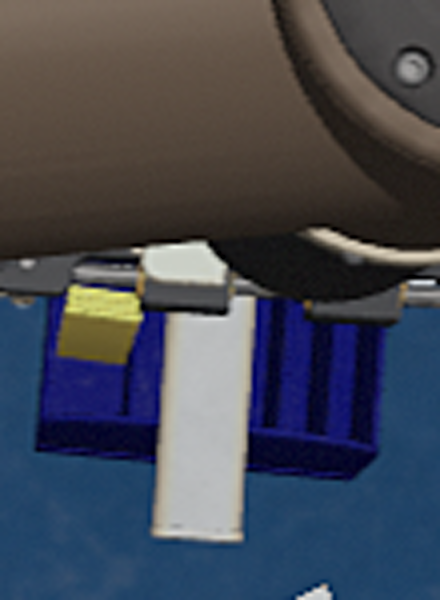

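```bash
python3 -c "
from h import *
s=st();P=s['tcp_pos'];print(R.from_quat(s['eef_rot']).as_matrix().round(2))
print([( (proj('scene',P+d)-np.array([230,60]))*3).round() for d in np.array([[0,0,0],[0,20,0],[0,-20,0]])],s['joint_pos'])
p=np.array([656.9,-137.2,109.2]);print('grip tip in s2',(proj('scene',p)-np.array([230,100]))*3,(proj('scene',p+[0,41,0])-np.array([230,100]))*3)
# finger tips above/below tube in s5
for c in ([654,-137,130],[654,-137,106],[555.7,-131.3,116],[752,-143,143]): print(c,(proj('scene',np.array(c))-np.array([230,60]))*3,(proj('top',np.array(c))-np.array([330,110]))*4)
"
```

```text
t7.0 [ 656.4 -137.2  198. ] F [-0.4 -0.5 -0. ] w19.7
[[ 0.99 -0.06  0.13]
 [-0.06 -1.   -0.01]
 [ 0.13  0.   -0.99]]
[array([256., 270.]), array([236., 282.]), array([275., 259.])] [ 0.09628015  0.27252613 -0.13304783  0.0227833  -1.04014391  1.40535203]
grip tip in s2 [258.23063234 266.45994657] [219.41882525 292.15980334]
[654, -137, 130] [260.63525873 361.91279567] [211.73994304 291.98912896]
[654, -137, 106] [261.37910862 391.90097432] [205.26091416 305.07751727]
[555.7, -131.3, 116] [372.19697074 432.35148777] [196.23122401 528.24596531]
[752, -143, 143] [159.59268643 298.89629021] [227.68202316  57.12910515]
```

The visible fingertips in s5 (≈(240,248) and (262,240)) are about 30 crop pixels, or 20+ mm, above where the reported TCP projects. That explains the miss. I'll measure the offset over the free desk with a view from both cameras and a gentle touch.

```bash
cat >> h.py <<'E'
def touch(zmin,step=2,f=4):  # go down until vertical force changes by f
    s=bot.read_state();p=s["tcp_pos"].copy();f0=s["contact_force"][2]
    while p[2]>zmin:
        p[2]-=step;bot.line_to(p,40);s=bot.read_state()
        if abs(s["contact_force"][2]-f0)>f:return st("contact")
    return st("no contact")
E
python3 - <<'E'
from h import *
P=np.array([458,106,100.]);q=best(P,down(0))
bot.move_ptp(P,q);bot.line_to([458,106,25],150);s=st("low")
snap("scene","s6",(180,220,160,150),4);snap("top","t6",(180,220,160,150),4)
p=s["tcp_pos"];print((proj("scene",p)-np.array([180,220]))*4,(proj("top",p)-np.array([180,220]))*4)
touch(-30)
snap("scene","s7",(180,220,160,150),4)
E
```

```text
low t9.4 [458.5 106.   25.4] F [ 1.4 -0.3  0.7] w19.8
[543.35107186 452.97543342] [251.03251125 324.23599513]
contact t16.3 [458.9 106.5 -26.4] F [-9.6 -0.  28.2] w20.2
```

View pics/s6.png

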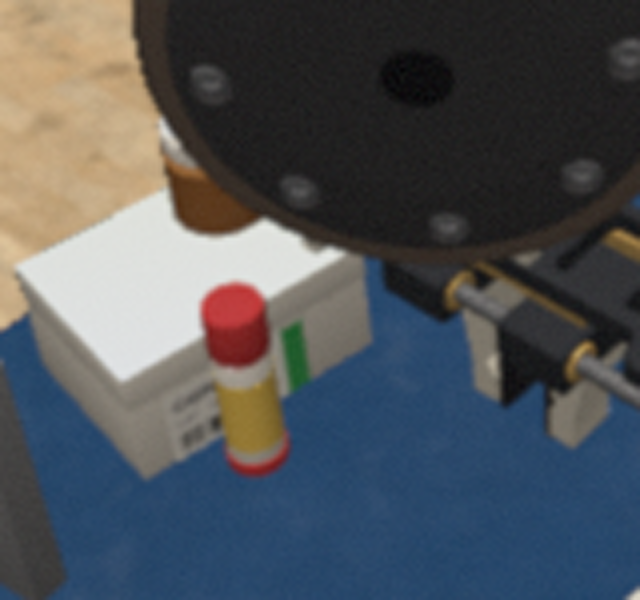

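View pics/t6.png

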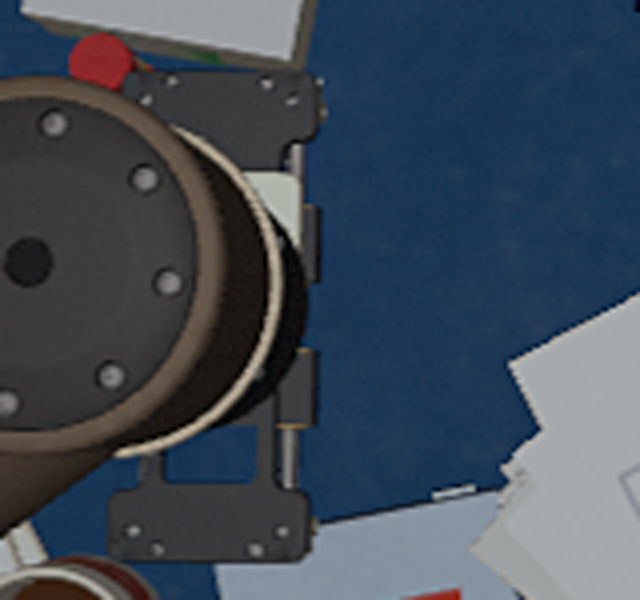

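View pics/s7.png

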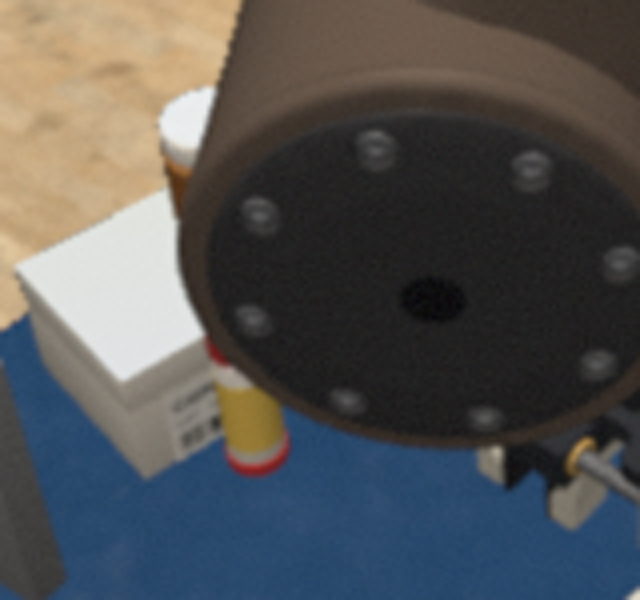

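Contact came at reported z ≈ -25, so the real tips are about 25 mm behind the reported TCP. The near finger's bottom corners in s7 are (548,512), (570,527) and (608,485), which lets me check for a sideways offset.

```bash
python3 -c "
from h import *
for c in((548,512),(570,527),(608,485)): print(onplane('scene',180+(c[0]+.5)/4-.5,220+(c[1]+.5)/4-.5,0).round(1))
"
```

```text
[451.9 112.9   0. ]
[439.7 113.2   0. ]
[441.   86.1   0. ]
```

```bash
cat >> h.py <<'E'
OFF=25.  # real finger tips lie this far behind the reported TCP
def rep(tip,q): return np.array(tip,float)+OFF*R.from_quat(q).as_matrix()[:,2]
def ptp(tip,q): bot.move_ptp(rep(tip,q),q)
def line(tip,q,v=150): bot.line_to(rep(tip,q),v)
E
python3 - <<'E'
from h import *
p=bot.read_state()["tcp_pos"];bot.line_to(p+[0,0,175],200);bot.move_gripper(62,30)
u=np.array([197,-11.6,25.5]);u/=np.linalg.norm(u)
y=np.cross([0,0,1],u);y/=np.linalg.norm(y);n=np.cross(u,y)
q=R.from_matrix(np.c_[np.cross(y,-n),y,-n]).as_quat()
top=np.array([654.2,-137.1,130]);tip=top-22*n
q=best(tip,q)
ptp(tip+70*n,q);line(tip+26*n,q,150);line(tip,q,60);st("at")
bot.move_gripper(20,30);s=st("grip")
if s["width"]>30:
    line(tip+[0,0,90],q,100);st("lift")
snap("scene","s8",(230,60,200,200),3)
E
```

```text
at t21.1 [ 660.1 -137.6   83.1] F [-0.1 -0.8  0.5] w62.3
grip t21.6 [ 660.3 -137.5   83.7] F [1.  0.1 0.1] w36.1
lift t22.7 [ 659.6 -137.4  172.4] F [-0.2 -0.7 -1.7] w36.1
```

View pics/s8.png

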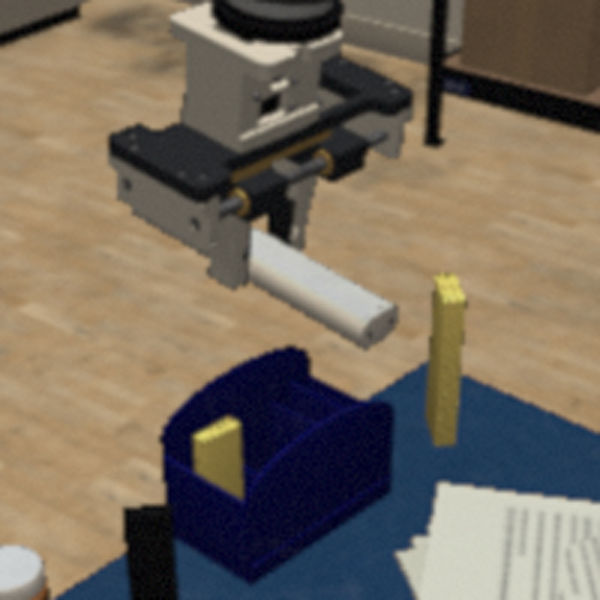

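The tube is held (36.1 mm) and clear of the stand. Laying it on the desk patch next.

```bash
python3 - <<'E'
from h import *
P=np.array([456,106,0.]);q=best(P+[0,0,100],down(0))
ptp(P+[0,0,70],q);st()
line(P+[0,0,14],q,150);
for z in (9,6,4,3,2):
    line(P+[0,0,z],q,30);s=st("z%d"%z)
    if abs(s["contact_force"][2]+1)>5:break
bot.move_gripper(60);st("open")
line(P+[0,0,110],q,250)
E
```

```text
t24.5 [456.4 106.   45.1] F [ 0.4 -0.4 -1.6] w35.7
z9 t25.3 [456.2 106.1 -15.6] F [-0.3 -0.4 -2. ] w36.0
z6 t25.6 [455.9 106.  -19.1] F [ 0.2  0.7 -1.5] w35.9
z4 t25.8 [455.9 105.9 -21.1] F [ 0.3  1.5 -1.7] w36.3
z3 t26.1 [456. 106. -22.] F [-0.4 -1.  -1.2] w36.0
z2 t26.3 [456.1 106.1 -23. ] F [ 0.5  0.3 -1.6] w36.2
open t27.0 [456. 106. -23.] F [-0.8  0.3 -0.5] w60.0
```

```bash
python3 - <<'E'
from h import *
st();snap("top","t9",(330,140,110,110),5);snap("scene","s9",(180,140,220,210),2.8)
E
```

```text
t27.6 [456.1 106.2  85.6] F [-0.4 -0.3 -1.3] w60.0
```

View pics/t9.png

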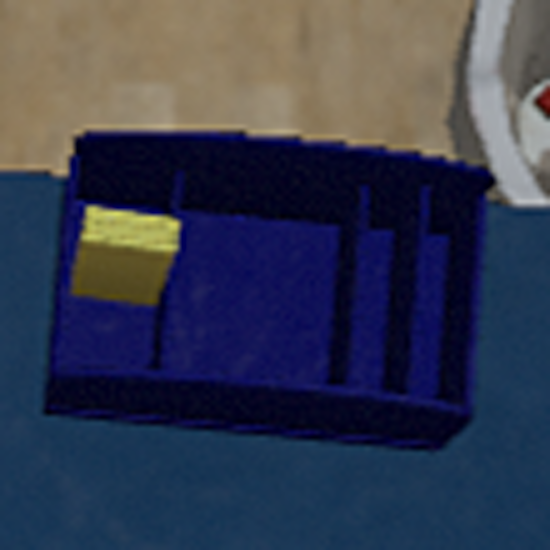

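View pics/s9.png

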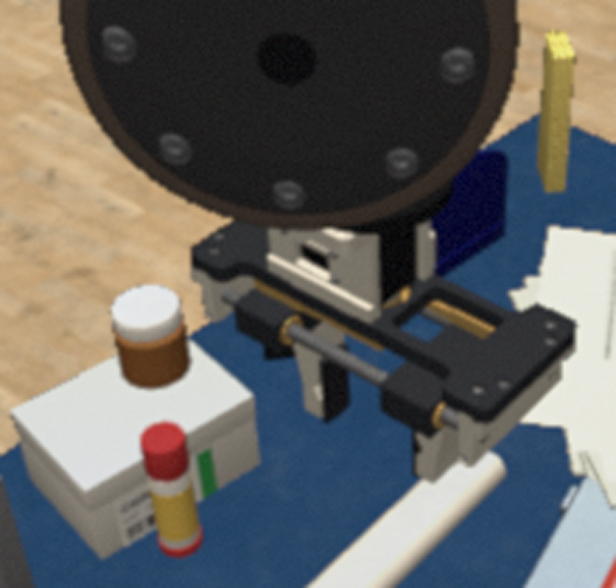

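In the top view (t9), the floor corners along the back wall are about (340,225), (393,230) and (448,237), and the pad top is (86,206)–(181,217)–(178,248)–(82,238).

```bash
python3 - <<'E'
from h import *
np.set_printoptions(precision=1,suppress=True)
T=lambda x,y:(330+(x+.5)/5-.5,140+(y+.5)/5-.5)
yaw=-.085;c,s=np.cos(yaw),np.sin(yaw);M=np.array([[c,-s],[s,c]])
A=[]
for p,l,z in(((340,225),(41,-30),4),((393,230),(41,-51),4),((448,237),(41,-72),4),((45,413),(-42,75),0),((435,450),(-42,-75),0)):
    w=onplane("top",*T(*p),z)[:2];print(w,"-> origin",w-M@l);A.append((l,w))
L=np.array([a for a,_ in A],float);W=np.array([b for _,b in A])
U,_,Vt=np.linalg.svd((L-L.mean(0)).T@(W-W.mean(0)));Rm=(U@Vt).T
print("fit yaw",np.arctan2(Rm[1,0],Rm[0,0]),"origin",W.mean(0)-Rm@L.mean(0))
pd=np.array([onplane("top",*T(*p),97)[:2] for p in((86,206),(181,217),(178,248),(82,238))]);print(pd,pd.mean(0))
E
```

```text
[ 681.5 -179.8] -> origin [ 643.2 -146.4]
[ 679.8 -200. ] -> origin [ 643.3 -145.7]
[ 677.3 -220.9] -> origin [ 642.5 -145.7]
[608.8 -67.9] -> origin [ 644.3 -146.2]
[ 595.8 -215.3] -> origin [ 644.1 -144.2]
fit yaw -0.09338057581039776 origin [ 643.7 -145.6]
[[ 665.3  -78.1]
 [ 661.7 -111.1]
 [ 650.7 -110. ]
 [ 653.9  -76.7]] [657.9 -94. ]
```

```bash
cat >> h.py <<'E'
YAW=-.091;O=np.array([643.7,-145.6])
def sw(x,y,z): # stand frame -> world
    c,s=np.cos(YAW),np.sin(YAW);return np.array([O[0]+c*x-s*y,O[1]+s*x+c*y,z])
E
python3 - <<'E'
from h import *
G=sw(6.5,52.7,77);q=best(G,down(YAW))
bot.move_gripper(26,25)
ptp(G+[0,0,60],q);line(G+[0,0,24],q,150)
snap("top","t10",(330,140,110,110),5);snap("scene","s10",(230,120,160,160),4)
s=st()
E
```

```text
t30.0 [655.6 -93.   77.3] F [ 0.4 -0.  -0.2] w25.9
```

View pics/s10.png

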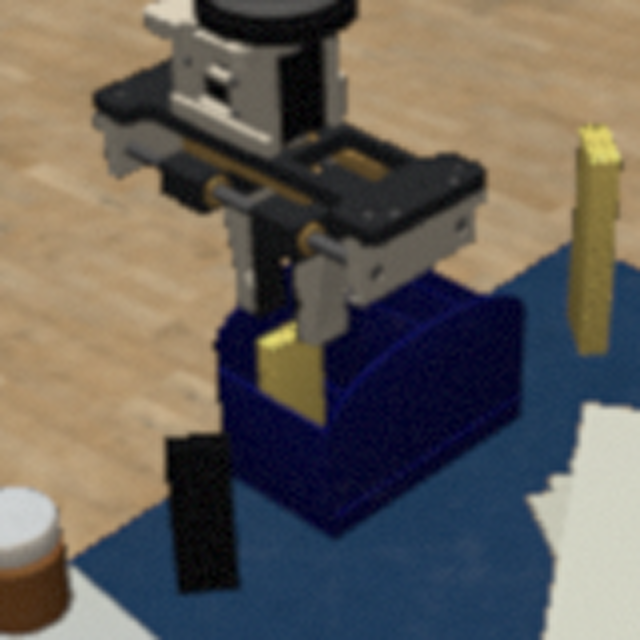

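View pics/t10.png

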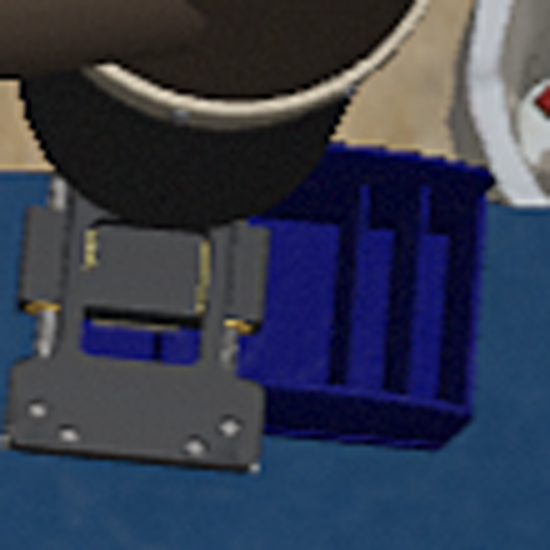

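The pad top (crop (275,335)) lies between the two tips (≈(262,310) and (320,340)), so I'll descend and grip.

```bash
python3 - <<'E'
from h import *
G=sw(6.5,52.7,77);q=best(G,down(YAW))
line(G+[0,0,12],q,60);s=st();line(G,q,60);st("at")
bot.move_gripper(5,25);s=st("grip")
if s["width"]>9:
    line(G+[0,0,125],q,120);st("lift")
snap("scene","s11",(230,80,160,160),4)
E
```

```text
t30.4 [654.6 -93.8  63.5] F [-0.   0.4  1. ] w25.8
at t30.7 [654.5 -93.8  51.3] F [0.3 0.  0.3] w25.6
grip t31.1 [655.1 -93.7  52.2] F [-0.4  0.5  0.4] w11.4
lift t32.3 [654.4 -93.7 176. ] F [-1.2 -0.1 -0.3] w11.3
```

View pics/s11.png

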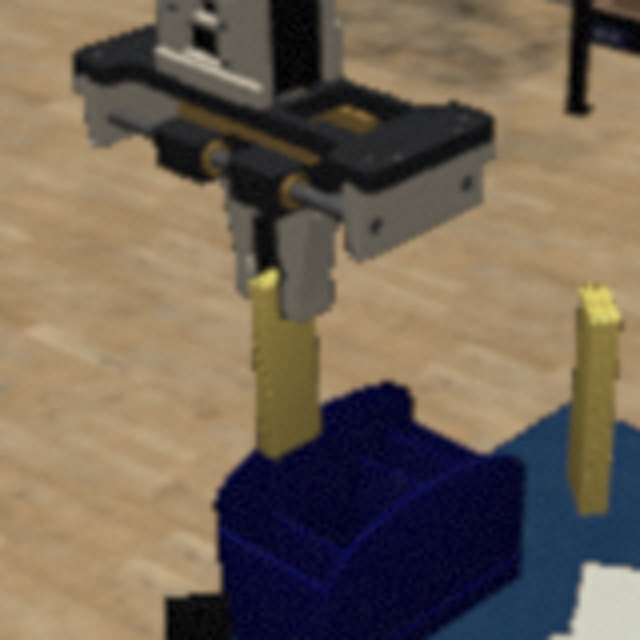

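```bash
python3 - <<'E'
from h import *
G=sw(0,-41.5,78);q=best(G,down(YAW+np.pi/2))
ptp(G+[0,0,120],q);line(G+[0,0,82],q,120);st()
line(G+[0,0,82],q,50)
snap("scene","s12",(250,100,160,150),4);snap("top","t12",(330,140,110,110),5)
E
```

```text
t34.4 [ 640.  -187.   134.9] F [0.4 1.4 0.7] w11.7
```

View pics/s12.png

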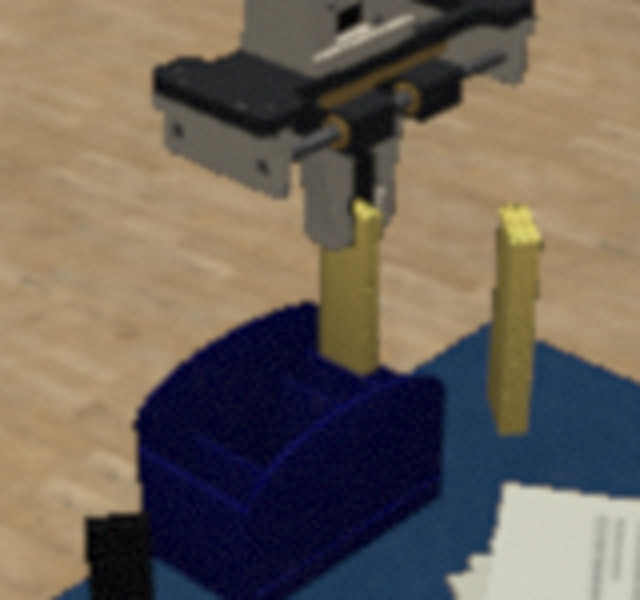

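View pics/t12.png

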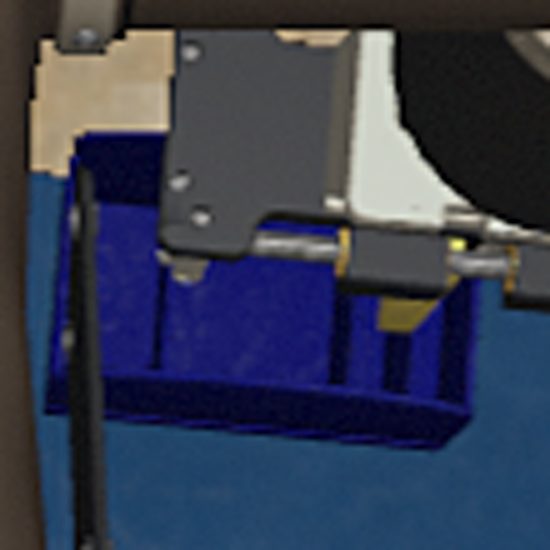

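```bash
python3 - <<'E'
from h import *
T=lambda x,y:(330+(x+.5)/5-.5,140+(y+.5)/5-.5)
c,s=np.cos(YAW),np.sin(YAW)
for p in((379,331),(413,332)):
    w=onplane("top",*T(*p),87)[:2]-O;print(c*w[0]+s*w[1],-s*w[0]+c*w[1])
for p in((331,361),(362,377),(381,365)):
    w=onplane("scene",250+(p[0]+.5)/4-.5,100+(p[1]+.5)/4-.5,87)[:2]-O;print("scene",c*w[0]+s*w[1],-s*w[0]+c*w[1])
E
```

```text
-16.437699102625196 -37.102607741775856
-15.606219103952178 -48.975087986131136
scene 9.04284809091123 -36.211065812274136
scene -13.901531596385817 -35.89027099078354
scene -13.336802987317505 -51.60172183705963
```

The pad bottom reads at stand y ≈ -37..-49 against a slot of -32..-51, so it's inside with margin. I'll shift 0.8 mm and lower it.

```bash
python3 - <<'E'
from h import *
G=sw(0,-40.7,78);q=best(G,down(YAW+np.pi/2))
line(G+[0,0,60],q,100);line(G+[0,0,12],q,100);st()
for z in(6,3,1,0,-1):
    line(G+[0,0,z],q,40);s=st(z)
    if np.linalg.norm(s["contact_force"])>5:break
bot.move_gripper(28);st("open")
snap("scene","s13",(250,100,160,150),4)
line(G+[0,0,60],q,200);ptp(G*[1,1,0]+[-120,150,200],best(G,down(YAW+np.pi/2)));st()
snap("scene","s14",(250,100,160,150),4);snap("top","t14",(330,140,110,110),5)
E
```

```text
t35.7 [ 640.4 -186.3   65.4] F [-1.  -0.3 -0. ] w11.5
6 t36.0 [ 639.9 -186.2   59.1] F [-0.7  0.1 -1. ] w11.7
3 t36.2 [ 639.9 -186.1   55.8] F [ 0.3  0.5 -0.4] w11.8
1 t36.5 [ 639.9 -186.1   53.8] F [-0.4  0.2 -1.5] w11.6
0 t36.8 [ 640.  -186.1   52.9] F [-1. -1.  0.] w11.7
-1 t37.0 [ 640.2 -186.2   52.2] F [-0.   0.6  1.7] w11.7
open t37.5 [ 640.  -186.1   52. ] F [-0.5 -0.5 -0.6] w27.9
 t38.9 [520.  -36.  174.7] F [ 0.2 -0.1  0.8] w28.0
```

View pics/s14.png

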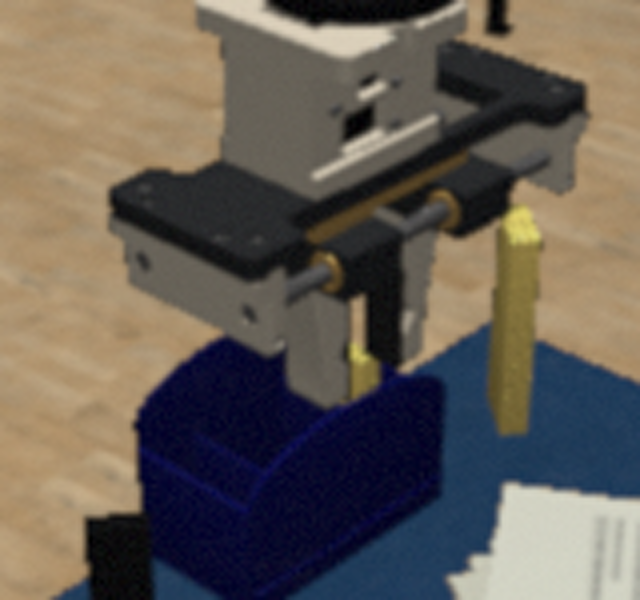

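View pics/t14.png

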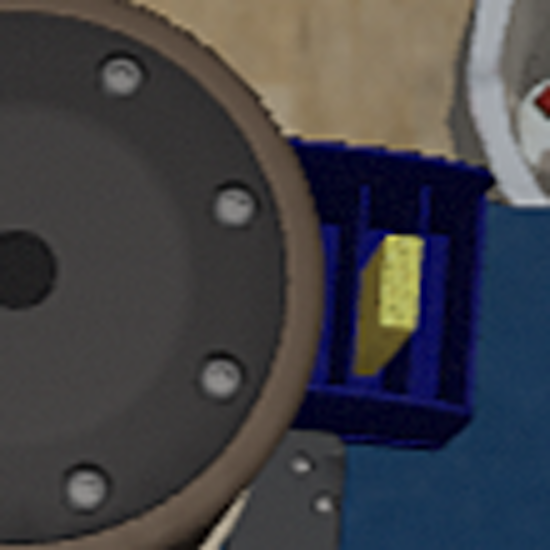

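Top view shows the pad standing in the inner slot, top face at (380..425, 235..330). Next is the glue stick, gripped above carton height with the jaws parallel to the carton side.

```bash
python3 - <<'E'
from h import *
G=np.array([568.2,166.5,70.]);q=best(G,down(np.pi/2-.173))
bot.move_gripper(50,25)
ptp(G+[0,0,80],q);line(G+[0,0,24],q,150);st()
line(G,q,60);st("at")
bot.move_gripper(15,25);s=st("grip")
if s["width"]>22: line(G+[0,0,130],q,120);st("lift")
snap("scene","s15",(150,120,200,200),3)
E
```

```text
t41.0 [568.7 165.8  69.7] F [ 0.2 -0.1 -0.1] w49.9
at t41.5 [568.1 166.4  44.7] F [ 0.9 -0.1  0.3] w49.8
grip t42.1 [568.3 166.6  45.2] F [ 0.1 -0.1  0.3] w25.6
lift t43.3 [567.7 166.3 174.1] F [ 0.6  0.4 -1.1] w25.6
```

View pics/s15.png

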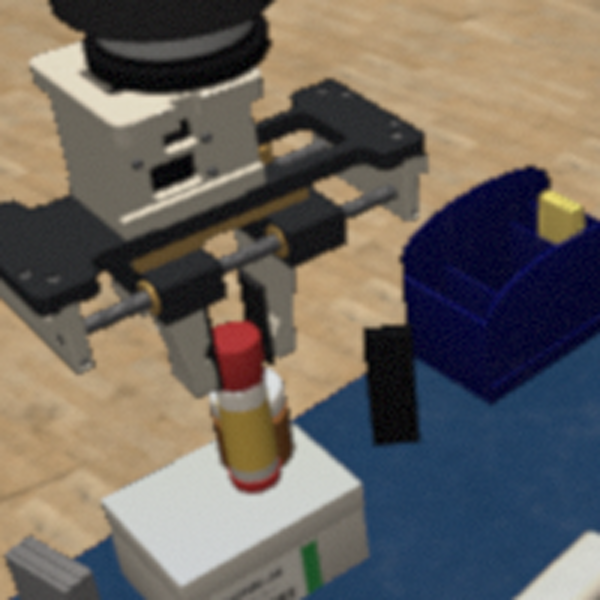

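```bash
python3 - <<'E'
from h import *
G=sw(0,54,75);q=best(G,down(YAW+np.pi/2))
ptp(G+[0,0,125],q);line(G+[0,0,75],q,120);bot.pause(.2);st()
snap("scene","s16",(240,90,160,160),4);snap("top","t16",(330,140,110,110),5)
E
```

```text
t45.2 [649.2 -91.6 126.1] F [-0.7  0.1 -0.6] w25.7
```

View pics/s16.png

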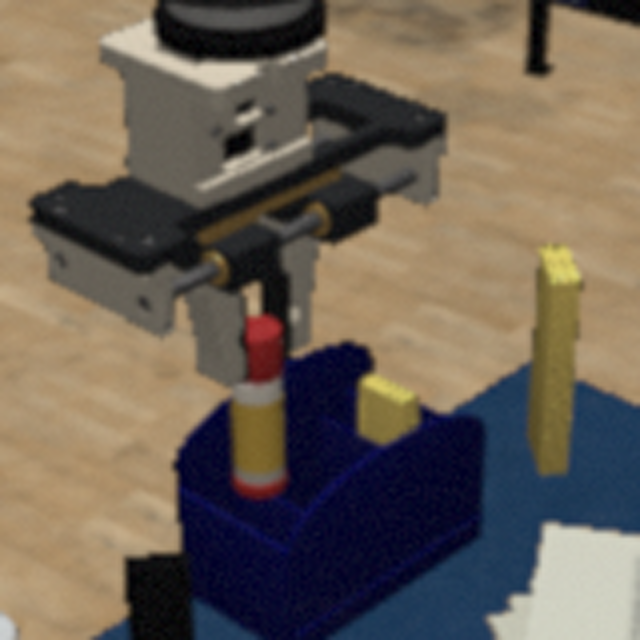

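View pics/t16.png

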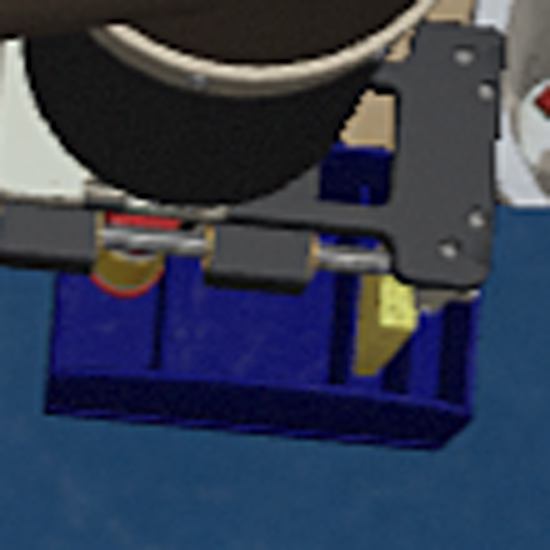

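```bash
python3 - <<'E'
from h import *
c,s=np.cos(YAW),np.sin(YAW)
def loc(w): w=w[:2]-O;return round(c*w[0]+s*w[1],1),round(-s*w[0]+c*w[1],1)
T=lambda x,y:(330+(x+.5)/5-.5,140+(y+.5)/5-.5)
S=lambda x,y:(240+(x+.5)/4-.5,90+(y+.5)/4-.5)
print([loc(onplane("top",*T(*p),80)) for p in((92,272),(165,272),(128,299))])
print(loc(onplane("scene",*S(260,485),80)),loc(onplane("scene",*S(264,332),172)), two(S(260,485),T(128,270)))
E
```

```text
[(np.float64(-3.9), np.float64(64.4)), (np.float64(-1.4), np.float64(38.8)), (np.float64(-12.3), np.float64(50.9))]
(np.float64(3.2), np.float64(53.0)) (np.float64(-3.7), np.float64(52.2)) (array([647.99479561, -92.34594607,  81.66728842]), np.float64(4.589689445515813))
```

The glue base reads at stand y ≈ 51.6–53 (bay 36..72), so I'll shift it +1.5 mm and lower with force checks.

```bash
python3 - <<'E'
from h import *
G=sw(0,55.5,75);q=best(G,down(YAW+np.pi/2))
line(G+[0,0,60],q,100);line(G+[0,0,14],q,90);st()
for z in(7,4,2,1,0,-1):
    line(G+[0,0,z],q,40);s=st(z)
    if np.linalg.norm(s["contact_force"])>5:break
snap("scene","s17",(240,90,160,160),4)
bot.move_gripper(46);st("open")
line(G+[0,0,60],q,200);bot.move_ptp(np.array([480,-20,230.]),q);st()
bot.move_joints(bot.read_state()["joint_pos"]+[1.1,0,0,0,0,0]);st()
snap("scene","s18",None,1.25);snap("top","t18",(170,140,270,200),2.9)
E
```

```text
t46.2 [649.1 -90.4  64.2] F [-0.8 -0.5 -0.5] w25.7
7 t46.6 [648.6 -90.3  56.9] F [-0.1  0.3 -0.7] w25.8
4 t46.8 [648.6 -90.3  53.8] F [ 0.3 -0.7 -0.4] w25.5
2 t47.1 [648.6 -90.3  51.8] F [-0.3 -0.1 -0.2] w25.7
1 t47.3 [648.7 -90.3  50.9] F [ 0.2 -0.3 -0.8] w25.6
0 t47.6 [648.7 -90.3  49.9] F [-0.3 -0.8 -0.7] w25.5
-1 t47.8 [648.9 -90.3  49.2] F [ 0.8 -0.1  0.8] w25.5
open t48.5 [648.7 -90.3  49. ] F [-0.   0.2  0.1] w46.3
 t49.8 [480.3 -20.  229.2] F [ 0.3  0.2 -0.6] w46.1
 t51.6 [236.3 418.6 229.1] F [ 0.9 -0.9  0.6] w46.0
```

View pics/s18.png

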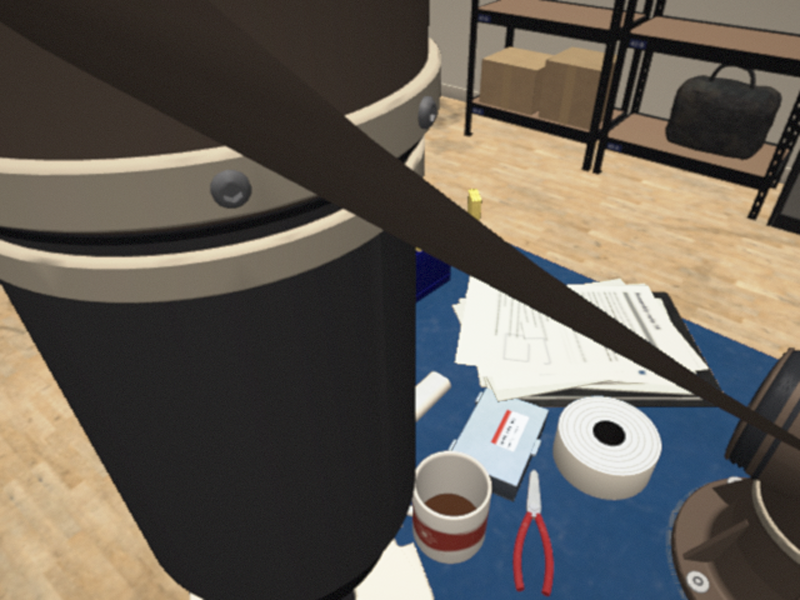

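View pics/t18.png

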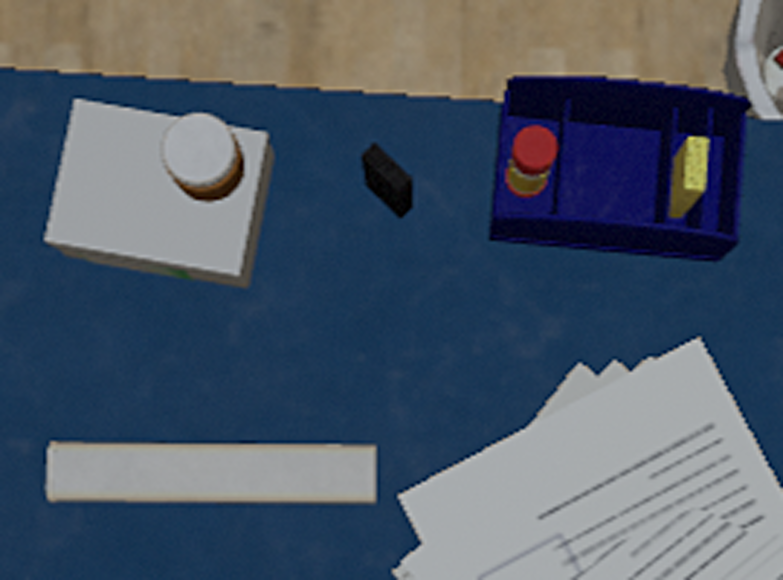

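The top view shows everything in place: glue in the end bay (534,147), pad in the inner slot (697,165), tube flat (47..377, 442..502), carton and jar undisturbed. I'll return to the start pose so the scene camera can check uprightness.

```bash
python3 - <<'E'
from h import *
bot.move_joints([1.484,.359,.012,0,-1.224,-.288]);st()
snap("scene","s19",(180,140,260,230),2.6)
T=lambda x,y:(170+(x+.5)/2.9-.5,140+(y+.5)/2.9-.5)
print("glue top",onplane("top",*T(535,146),96),"base",onplane("top",*T(526,181),4))
E
```

```text
t53.0 [247.5 627.8 200. ] F [ 0.1 -0.2  0.3] w46.2
glue top [649.2615449  -90.88820216  96.        ] base [646.86933003 -91.19835838   4.        ]
```

View pics/s19.png

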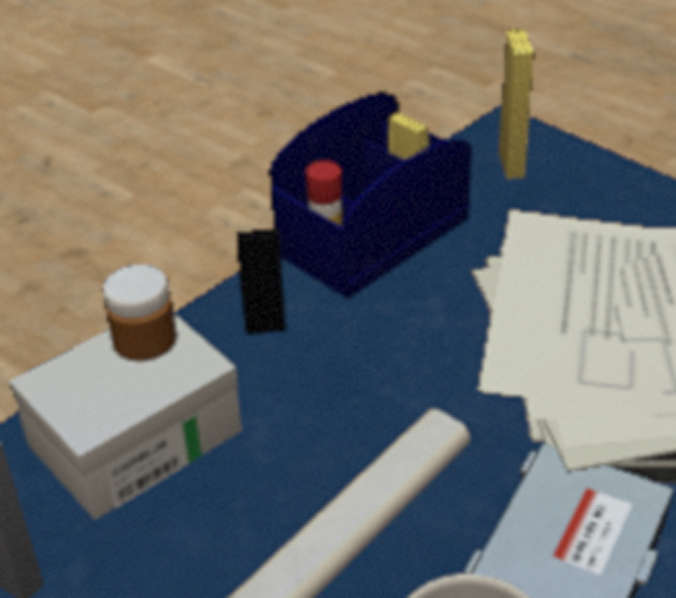

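Glue (325,190) stands upright, the pad (407,138) is upright in its slot, the tube is flat, and the carton and jar are untouched. Handing in.

```bash
python3 -c "
from plant import bot
bot.close_job()"
```

```text
the job is handed in; nothing more can be done
```

The job is done and handed in at about 53 s. I laid the tube flat on the free desk patch, moved the yellow pad to the inner narrow slot, and put the glue stick upright in the end bay.

- **Missed grasp:** The first grip on the tube closed on air. A touch on the bare desk showed the real fingertips are about 25 mm behind the reported tool point. I corrected for that, and the grasps after it all held. The touch reached 28 N on the fingertips, the highest force I read.
- **Last checks:** Pictures from both cameras show the tube clear of the stand and the carton and jar still upright where they were. The glue's top and base agree to about 2 mm sideways, and the arm is back at its start pose, touching nothing.
- **Disagreements:** The two cameras differed by 1–2 mm on the glue and pad positions, within the stated calibration. A point measured across both views while the glue was held missed by 4.6 mm, so I relied on the single-view readings.
- **Not confirmed:** The force readings never clearly showed the tube, pad or glue touching down. I judged the floor contact of the pad and glue from the release height and the pictures.

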